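# Switch the ball sorter to the other tray and feed a ball

### The job

The seesaw gate of the little bearing-ball sorter is tipped towards the left tray. With your fingertips, press its raised right end down so that it rocks over its pivot and stays tipped to the right; then push the steel ball waiting in the feed track forward onto the gate, so that it rolls down by itself into the right tray. Only press and push, lift nothing, and leave the ball already in the left tray, the tin and the screwdriver where they are; finish clear of everything.

Things in the scene. Friction and masses are not known exactly. Their poses are not given: they have to be found in the camera images.
- feeder: Ball sorter fixed to the bench: grey base 400 mm wide (y) and 250 deep (x), 6 thick; aluminium walls. Origin: underside, below the gate's middle; all mm below are in its frame: x along the feed track away from the robot (yaw within 0.25 rad of ahead), y left, z up. A front wall at x -37 to -33, up to z 59, runs beside the gate left and right of the track. Rear post at x 95 to 105, up to z 62.
- gate (a joint): Tilt of the grey seesaw gate (flat plate, x -31 to 42, y -84 to 84) about its pivot along x at z 56, its top face. -0.30 (as found, within 0.03): left end low; +0.30: right end low. A steel weight on a stem behind it (28 mm across, centre 40 above the pivot, x 46 to 84) makes it over-centre: once 0.05 past level it falls on by itself and stays. About 0.5 N at its end rocks it.
- gate_left (a point): Point on the top face of the gate, 72 mm left of the pivot (12 mm inside its left edge)
- gate_right (a point): Point on the top face of the gate, 72 mm right of the pivot (12 mm inside its right edge); as found it is the raised end, about 21 mm above the pivot
- feed_end (a point): Far end of the feed track, middle of its floor (x -33, y 0, z 57.5 in the sorter's frame; fixed to it). The track is a block 30 mm wide from x -128 to -33, open at both ends, with a rail 4 mm high along each side (20 mm apart). The gate begins 2 mm beyond it and its top is 1.5 mm lower.
- ball_center (a point): Centre of the bare steel bearing ball waiting in the feed track: 22 mm across, about 44 g, its centre 11 mm above the track's floor. Free to roll along the track. Pushed wholly past the end of the track and the front wall (its centre beyond x -20 mm), it rolls down to the gate's low end and into that tray; the gate's back lip stops it at x 42 mm.
- tray_left (a point): Middle of the floor of the left tray, the mirror image of the right one
- tray_right (a point): Middle of the floor (z 6) of the right tray, x -33 to 48, y -196 to -138, walls up to z 38; a steel chute leads down to it from below the gate's right end
- old_ball_center (a point): Centre of a like steel ball that already lies in the left tray
- tin: Open grey tin of brass wool, 60 mm across, 28 mm high, loose on the bench in front of the left tray; origin at the centre of its underside
- driver: Small silver screwdriver, 98 mm long, 20 mm thick, lying loose on the bench in front of the right tray; origin at the centre of its underside

How it is judged:
On the way, in this order (a step that is already met when the one before it is completed fails the run):
1. the gate is rocked over and tipped to the right while the ball still waits in the track (value of joint gate above 0.25 rad and x of ball_center in the frame of feeder below -0.045 m), for 0.2 s.
2. the ball has been pushed onto the gate, which is still tipped to the right (value of joint gate above 0.22 rad and x of ball_center in the frame of feeder above -0.025 m and y of ball_center in the frame of feeder between -0.08 and 0.03 m).
At the end, for the whole second after the job is handed in: The gate is tipped to the right (tilt above 0.25 rad); the ball rests in the right tray, its centre between the tray's walls, 125 to 200 mm to the right of the sorter's middle and below 30 mm; the other ball, the tin and the screwdriver are within 30 mm of where they were (value of joint gate above 0.25 rad and y of ball_center in the frame of feeder between -0.2 and -0.125 m and x of ball_center in the frame of feeder between -0.035 and 0.05 m and height (world z) of ball_center below 0.03 m and linear speed of ball below 0.03 m/s and distance of each of old_ball_center, tin, driver from where it was at the start of the episode below 0.03 m); the robot touches nothing.
It fails at once if the ball is lifted (more than about 15 mm above its place in the track) (height (world z) of ball_center above 0.085 m).
It fails at once if the ball is pushed or carried down the chute by the fingers instead of rolling by itself (y of ball_center in the frame of feeder below -0.09 m and contact force between the fingers and ball above 0.3 N).
It fails at once if the ball already in the left tray is disturbed by more than 30 mm (distance of old_ball_center from where it was at the start of the episode above 0.03 m).
It fails at once if the tin is moved more than 30 mm (distance of tin from where it was at the start of the episode above 0.03 m).
It fails at once if the screwdriver is moved more than 30 mm (distance of driver from where it was at the start of the episode above 0.03 m).
It also fails if it takes over 45 s, if anything falls off the work surface, if the arm or the gripper's body presses on something with over 40 N, if the wrist force passes 120 N, or if a joint passes its speed limit or range.

### The arm

A 6-joint arm with a two-finger parallel gripper is mounted at the origin on a cart in front of the work surface, level with it; the furniture and walls round the work are solid. World frame = base frame: x ahead of the robot, y to its left, z up, the work surface at z = 0. Lengths are in m, angles in rad, forces in N, time in s.
With the tool pointing down it reaches from about 0.225 to 0.875 m from the base axis. Payload 3.4 kg.
Tool frame: the origin (TCP) lies midway between the tips of the shut fingers; the grasp point (between the pads) lies 19 mm behind it (pinch_z is the distance from the TCP to the grasp point, in m); z points along the fingers, y is the line along which they close (so a half turn about z gives the same grasp; the last joint's range is limited). The gripper opens to 85 mm and grips with 20 to 120 N. Pads are 22 mm wide; open, the fingers measure 114 mm over their backs; the gripper's body (76 mm by 85 mm) begins 54 mm behind the grasp point. The pads swing forward as they close: fully open they stand 13 mm farther back than shut.
Start: joints at [0.995, 0.276, 1.505, -0, 1.361, -0.121], TCP at [0.253, 0.517, 0.231] pointing down, gripper open.
Joint ranges: [-2.89, 2.89], [-0.75, 2.08], [0.22, 2.7], [-1.18, 4.32], [0.11, 2.71], [-2.7, 2.7]. Speed limits (rad/s): [2.57, 2.57, 3.14, 3.14, 3.14, 3.14].

### API

Orientations are given as a unit quaternion [w, x, y, z].
In Python, from rig import get_state, get_image, sign_off, pinch_z gives the robot as it stands.
- The arm moves only by the tool send_rows, never from a script. Its argument "steps" is one flat list of numbers, 5 for each row, row after row: the gripper's target within -1 to 1 (fully open at 1, half-way at 0, shut at -1), then the shift along the tool's x, y, z in cm, then the turn about the tool's z in degrees. In form: [gripper, x, y, z, roll, gripper, x, y, z, roll, ...]. A call has 1 to 12 rows; each row shifts and turns the commanded pose from where the row before left it, along the tool's axes as they then stand; what a row does not reach is not made up. A row lasts 1/10 s, in which the tool goes at most 50 mm and 8.59 degrees, less where a joint would pass 70% of its speed; a pose out of reach is approached as far as the arm can. A call is refused whole if a number of a shift passes 5 or a number of a turn 8.59, either way. A call with a gripper value outside its range is refused whole. The fingers move at their own pace and stop on an object; "newtons" is the grip in N (left out, the last holds). Time passes only in rows, so rows that do not move let the fingers close. It gives the time, the measured TCP pose, the force, the opening and the grip force at its end, in the units of the state.
- get_state(): the state, without advancing time (a new reading comes with each control period).
- get_image(name): name is "side" or "top" or "wrist"; returns a dict with "color" (420x560x3 uint8, red, green, blue), "mtx" (3x3 intrinsics, pixels), "T" (4x4, takes a point from camera to world coordinates); the wrist camera has in their place "mount" (4x4, takes a point from camera to tool coordinates, whose origin is the TCP and whose axes are the flange's). Camera axes: x right, y down, z forward; pixel columns grow to the right and rows downward; lengths in m; the calibration is good to about 2 mm. A picture is of the moment at which its call begins: read the wrist's pose just before it. There is no depth.
- sign_off(): hands the job in; it is judged then, once.
The state is a dict: "clock": time; "qpos": joint angles; "qd": joint speeds; "effort": joint torques, N m; "position": TCP position; "ee_rot": TCP orientation; "contact_force": force on the tool from outside, world axes, zero at the start; "moment": the same for the moment, N m; "width": finger opening in m; "gripper_force": force on a finger pad.
Only numpy, scipy, OpenCV 4.12 (cv2) and the standard library are available. Lean on these libraries where they do the work, as an engineer would, in place of code of your own. Each camera call takes 0.05 s, during which the arm holds its last target. There are 200 camera calls.

## Working session

There is one attempt and no reset: what is moved stays moved. The work goes in short steps, Python scripts to look and compute and a tool call to move; the robot and the scene stay as the last step left them, time stands still between calls to the robot, and variables do not carry over. Pictures are saved under pics/ and viewed, at most 10 in all, crops included, and the job is handed in when it is done.

Besides the shell and the picture viewer there is one more tool, called after ">>>" as name(argument=value, ...), one argument or row to a line, values as JSON. send_rows: Moves the arm, as the interface text tells. Its arguments: {"type":"object","properties":{"steps":{"type":"array"},"newtons":{"type":"number"}},"required":["steps"]}

```bash
mkdir -p pics; python3 - <<'E'
from rig import *
import cv2,numpy as np
s=get_state();print(s)
for n in("side","top"):
    d=get_image(n);cv2.imwrite(f"pics/{n}0.png",d["color"][:,:,::-1]);np.savez(f"{n}0.npz",**d);print(n,d["mtx"],d["T"])
E
```

```text
{'clock': 0.0, 'qpos': array([ 9.95010188e-01,  2.76618564e-01,  1.50614115e+00,  6.84655283e-06,
        1.36069007e+00, -1.20992322e-01]), 'qd': array([-4.05799484e-04,  5.32336068e-05,  4.21924070e-06, -2.62363898e-04,
        1.39566979e-03, -1.22378770e-03]), 'effort': array([ 9.94136062e-04, -4.16775835e+01, -2.45807451e+01, -5.66317783e-05,
        1.08683127e-02, -6.93460692e-06]), 'position': array([0.25229409, 0.51610779, 0.23042307]), 'ee_rot': array([-3.20144579e-04,  2.25442813e-01,  9.74255960e-01, -8.71640054e-04]), 'contact_force': array([1.40870080e+00, 1.21029789e-04, 6.58578068e-01]), 'moment': array([0.04001253, 0.00629704, 0.00023314]), 'gripper_force': 0.0, 'width': 0.08519659758265101}
side [[505.30454198   0.         285.39854286]
 [  0.         505.30454198 212.95554749]
 [  0.           0.           1.        ]] [[-0.97270915 -0.13254008  0.19044693  0.37011716]
 [-0.23187355  0.58519188 -0.77703611  0.6910659 ]
 [-0.00845957 -0.79998974 -0.59995404  0.60163809]
 [ 0.          0.          0.          1.        ]]
top [[423.04039554   0.         286.01475769]
 [  0.         423.04039554 217.32237341]
 [  0.           0.           1.        ]] [[-0.02093193 -0.98280707  0.18344516  0.37866344]
 [-0.99973942  0.02224706  0.00511378 -0.03258951]
 [-0.00910697 -0.18329032 -0.98301664  0.95139666]
 [ 0.          0.          0.          1.        ]]
```

View pics/top0.png

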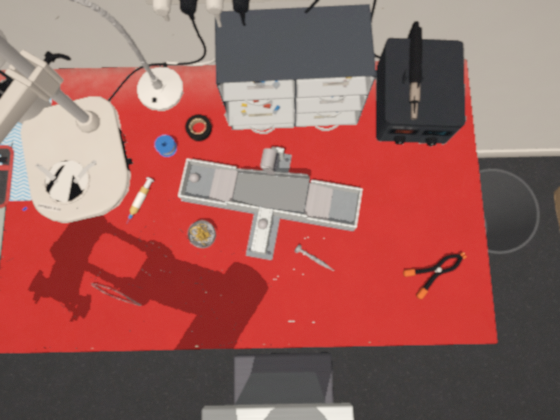

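View pics/side0.png

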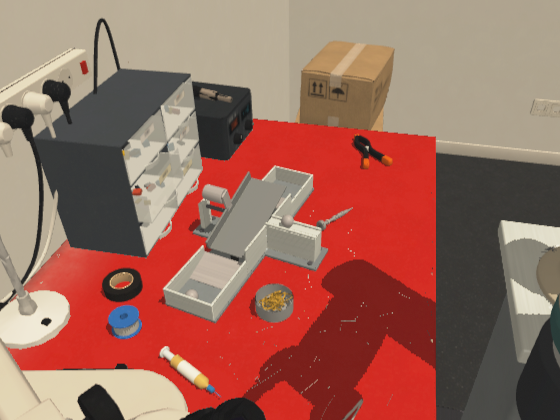

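Top view: the sorter is yawed about -0.15 rad, the track front is at about (260,255), the ball at about (264,224), the trays at (195,178) and (345,207), the driver at (315,258) and the tin at (202,234). The side view agrees. Next I'll zoom in.

```bash
python3 - <<'E'
import cv2
a=cv2.imread("pics/top0.png")[140:280,170:370];cv2.imwrite("pics/topc.png",cv2.resize(a,None,fx=4,fy=4,interpolation=cv2.INTER_CUBIC))
a=cv2.imread("pics/side0.png")[160:320,160:360];cv2.imwrite("pics/sidec.png",cv2.resize(a,None,fx=3.7,fy=3.7,interpolation=cv2.INTER_CUBIC))
E
```

```text
(no output)
```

View pics/topc.png

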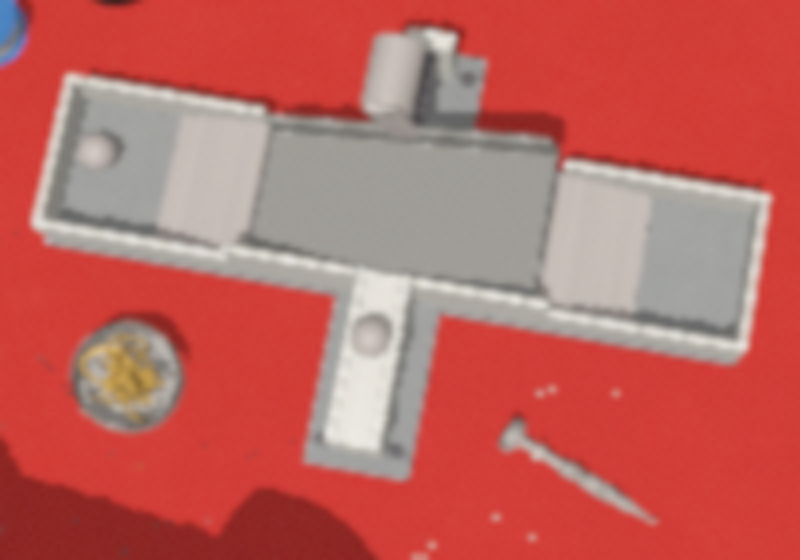

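View pics/sidec.png

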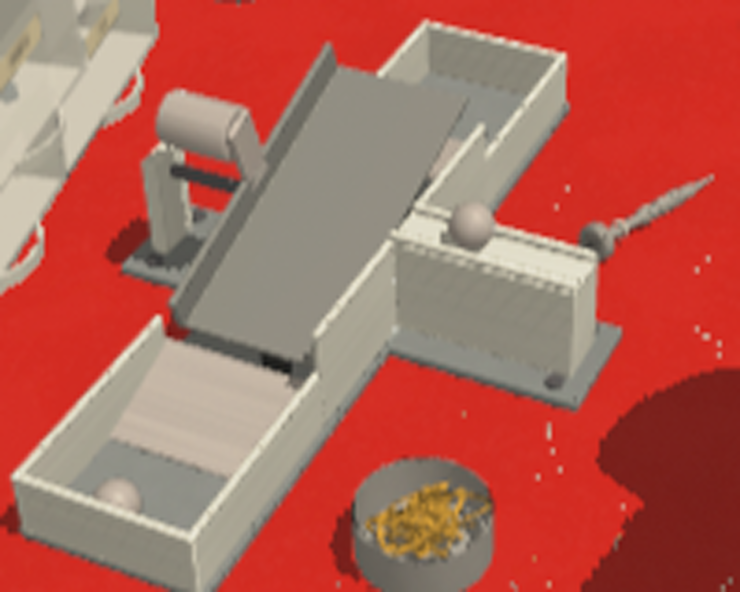

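The crops show the tray rim outer corners in the top crop at (68,75), (33,228), (770,193) and (743,350). The ball is at (371,334) in the top crop and (472,226) in the side crop.

```bash
cat > h.py <<'E'
import numpy as np,cv2
def ray(n,u,v):
    d=np.load(n+"0.npz");T=d["T"];r=T[:3,:3]@np.linalg.solve(d["mtx"],[u,v,1.]);return T[:3,3],r
def onz(n,u,v,z):
    o,r=ray(n,u,v);return o+r*(z-o[2])/r[2]
def tc(u,v,z): return onz("top",170+(u+.5)/4-.5,140+(v+.5)/4-.5,z)
def sc(u,v,z): return onz("side",160+(u+.5)/3.7-.5,160+(v+.5)/3.7-.5,z)
E
python3 - <<'E'
from h import *
def fit(P,Q):
    P=np.array(P,float);Q=np.array(Q)[:,:2];a=P-P.mean(0);b=Q-Q.mean(0)
    y=np.arctan2((a[:,0]*b[:,1]-a[:,1]*b[:,0]).sum(),(a*b).sum());R=np.array([[np.cos(y),-np.sin(y)],[np.sin(y),np.cos(y)]])
    t=Q.mean(0)-R@P.mean(0);print("yaw",y,"t",t,"res mm",np.round(1e3*(Q-(P@R.T+t)),1).tolist());return R,t
M=[(.052,.2),(-.037,.2),(.052,-.2),(-.037,-.2)]
R,t=fit(M,[tc(68,75,.038),tc(33,228,.038),tc(770,193,.038),tc(743,350,.038)])
R2,t2=fit([M[i] for i in(0,1,2,3)],[sc(12,476,.038),sc(197,537,.038),sc(428,22,.038),sc(567,55,.038)])
for f,uv in((tc,(371,334)),(sc,(472,226))):
    p=f(*uv,.0685)
    print("ball",p,(p[:2]-t)@R)
for n,uv,z in(("trackfrontL",(322,446),.0615),("trackfrontR",(383,452),.0615),("driver",(513,433),.01),("drivertip",(655,522),.01),("tin",(127,375),.028),("weight top",(400,70),.11),("gateR back",(553,145),.08),("gateR front",(543,290),.08)):
    p=tc(*uv,z);print(n,p,(p[:2]-t)@R)
d=np.load("side0.npz")
print(R)
import rig; print(rig.pinch_z)
E
```

```text
yaw -0.1964338053120198 t [0.59933363 0.00852135] res mm [[0.3, -0.6], [-0.8, -0.5], [0.5, -0.5], [-0.1, 1.6]]
yaw -0.19968375420070625 t [0.59882991 0.00736387] res mm [[0.2, 0.0], [-0.4, -2.5], [-1.3, 1.5], [1.5, 0.9]]
ball [0.53205477 0.02234157 0.0685    ] [-0.06868235  0.00042343]
ball [0.53115321 0.02156266 0.0685    ] [-0.06941455 -0.00051646]
trackfrontL [0.47390341 0.04927484 0.0615    ] [-0.13097204  0.01548917]
trackfrontR [0.47002939 0.01712527 0.0615    ] [-0.12849683 -0.01679823]
driver [ 0.48435439 -0.05271897  0.01      ] [-0.1008156  -0.08250344]
drivertip [ 0.43329228 -0.12985269  0.01      ] [-0.13584132 -0.16811973]
tin [0.51915141 0.15989338 0.028     ] [-0.10818395  0.13281157]
weight top [0.66374321 0.00319274 0.11      ] [0.0642109  0.00734488]
gateR back [ 0.63015054 -0.07656553  0.08      ] [ 0.04683093 -0.07743593]
gateR front [ 0.55145558 -0.06892397  0.08      ] [-0.03184207 -0.08530045]
[[ 0.98076884  0.19517297]
 [-0.19517297  0.98076884]]
0.0187
```

>>> send_rows(
  steps=[-1,0,0,0,-7.4,-1,0,0,0,-7.4,-1,-3,-3.4,0,0,-1,-3,-3.4,0,0,-1,-3,-3.4,0,0,-1,-3,-3.4,0,0,-1,-3,-3.4,0,0,-1,-3,-3.4,0,0,-1,-3,-3.4,0,0,-1,-3,-3.4,0,0,-1,-3,-3.4,0,0,-1,0,0,0,0],
  newtons=30,
)

```text
clock: 1.3
position: [0.4603, 0.1592, 0.2309]
ee_rot: [0.001, 0.101, 0.995, -0.001]
contact_force: [-0.6, 0.6, -0.6]
width: -0.0003
gripper_force: 0.0
```

```bash
cat >> h.py <<'E'
R=np.array([[.98045,.1968],[-.1968,.98045]]);t=np.array([.599,.008])
def where(s):
    from scipy.spatial.transform import Rotation as Ro
    q=s["ee_rot"];M=Ro.from_quat(np.r_[q[1:],q[0]]).as_matrix()
    f=(s["position"][:2]-t)@R
    yaw=np.degrees(np.arctan2(M[1,1],M[0,1]))-90+11.35
    print("t",s["clock"],"feeder mm",np.round(1e3*f,1),"z",round(1e3*s["position"][2],1),"yaw err deg",round(yaw,2),"zaxis",M[:,2].round(3),"w",s["width"],"F",s["contact_force"].round(2))
E
python3 -c "
from h import *;import rig;where(rig.get_state())"
```

```text
t 1.3 feeder mm [-165.7  120.9] z 230.9 yaw err deg -0.27 zaxis [ 0.001 -0.003 -1.   ] w -0.00028544242386120786 F [-0.57  0.59 -0.61]
```

>>> send_rows(
  steps=[-1,-3.3,-3.7,0,0,-1,-3.3,-3.7,0,0,-1,-3.3,-3.7,0,0,-1,-3.3,-3.7,0,0,-1,-3.3,-3.7,0,0,-1,0,0,4,0,-1,0,0,4,0,-1,0,0,3,0,-1,0,0,0,0,-1,0,0,0,0],
)

```text
clock: 2.3
position: [0.5834, -0.0492, 0.1213]
ee_rot: [-0.0, 0.098, 0.995, 0.0]
contact_force: [0.1, -0.3, -0.0]
width: 0.0003
gripper_force: 0.0
```

```bash
python3 -c "
from h import *;import rig;where(rig.get_state())
d=rig.get_image('side');cv2.imwrite('pics/s1.png',d['color'][60:360,100:440,::-1].repeat(2,0).repeat(2,1)[:,:])"
```

```text
t 2.3 feeder mm [ -4.  -59.2] z 121.3 yaw err deg 0.12 zaxis [-0.001  0.    -1.   ] w 0.0002506245182009764 F [ 0.15 -0.32 -0.02]
```

View pics/s1.png

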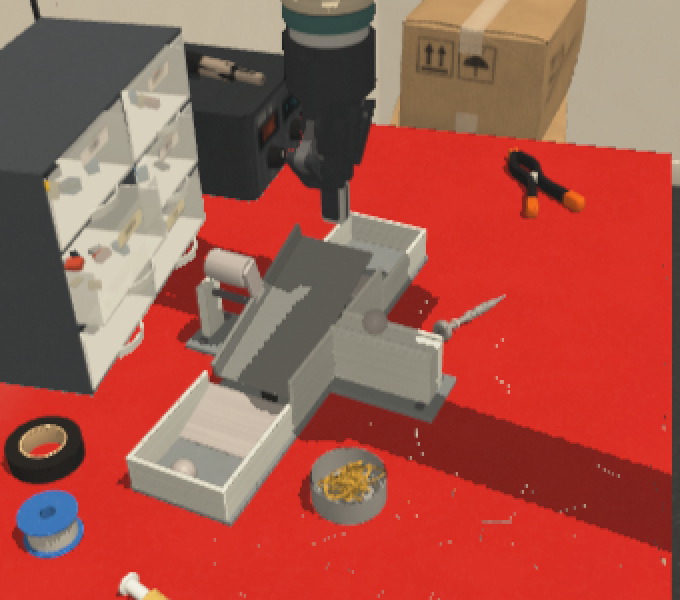

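The shut fingertips (335,215) hang over the raised right end of the gate, and the ball still waits at (375,322). Now I'll press down.

>>> send_rows(
  steps=[-1,0,-0.8,2,0,-1,0,0,2,0,-1,0,0,0.6,0,-1,0,0,0.6,0,-1,0,0,0.6,0,-1,0,0,0.6,0,-1,0,0,0.6,0,-1,0,0,0.5,0,-1,0,0,0,0,-1,0,0,0,0],
)

```text
clock: 3.35
position: [0.5818, -0.0577, 0.0461]
ee_rot: [-0.0, 0.098, 0.995, 0.0]
contact_force: [0.2, -0.0, 0.5]
width: -0.0003
gripper_force: 0.0
```

```bash
python3 -c "
from h import *;import rig;where(rig.get_state())
d=rig.get_image('side');cv2.imwrite('pics/s2.png',d['color'][60:360,100:440,::-1].repeat(2,0).repeat(2,1)[:,:])"
```

```text
t 3.35 feeder mm [ -4.  -67.8] z 46.1 yaw err deg 0.09 zaxis [-0.  0. -1.] w -0.00033698829422637463 F [ 0.22 -0.01  0.53]
```

View pics/s2.png

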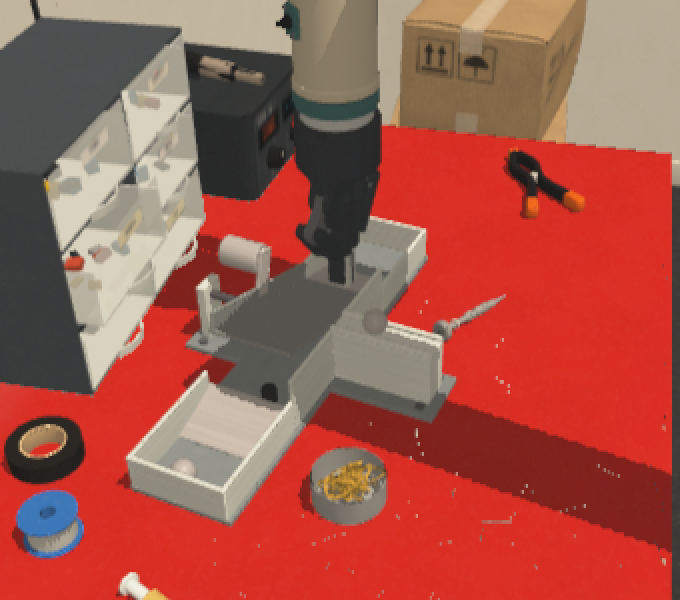

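The gate has rocked over: its left end is raised, the weight leans right, and the ball still waits at (375,322). Now I'll go behind the ball.

>>> send_rows(
  steps=[-1,0,0,-4.8,0,-1,0,0,-4.8,0,-1,3.9,2.3,0,0,-1,3.9,2.3,0,0,-1,3.9,2.2,0,0,-1,0,0,0,0,-1,0,0,4,0,-1,0,0,2,0,-1,0,0,0,0,-1,0,0,0,0],
)

```text
clock: 4.4
position: [0.4811, 0.0315, 0.0827]
ee_rot: [0.0, 0.098, 0.995, 0.0]
contact_force: [0.0, 0.6, 0.1]
width: 0.0
gripper_force: 0.0
```

```bash
python3 -c "
from h import *;import rig;where(rig.get_state())
d=rig.get_image('side');cv2.imwrite('pics/s3.png',d['color'][60:360,100:440,::-1].repeat(2,0).repeat(2,1)[:,:])"
```

```text
t 4.4 feeder mm [-1.202e+02 -1.000e-01] z 82.7 yaw err deg 0.08 zaxis [ 0.001 -0.    -1.   ] w 3.328024412415964e-05 F [0.01 0.55 0.08]
```

View pics/s3.png

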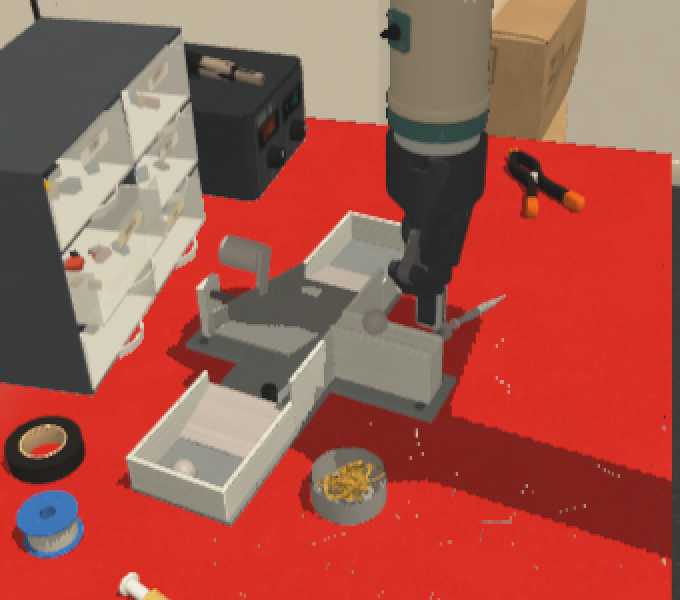

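The gate is fully tipped right, the ball is still at (375,322), and the fingers (430,320) are in the middle of the track behind it. Now I'll descend and push gently.

>>> send_rows(
  steps=[-1,0,0,1,0,-1,0,0,0.7,0,-1,-0.8,0,0,0,-1,-0.8,0,0,0,-1,-0.8,0,0,0,-1,-0.8,0,0,0,-1,-0.8,0,0,0,-1,-0.8,0,0,0,-1,-0.8,0,0,0,-1,-0.8,0,0,0,-1,-0.8,0,0,0,-1,-0.8,0,0,0],
)

```text
clock: 5.65
position: [0.5596, 0.016, 0.0653]
ee_rot: [0.0, 0.098, 0.995, 0.0]
contact_force: [-0.4, -0.2, 0.6]
width: 0.0
gripper_force: 0.0
```

>>> send_rows(
  steps=[-1,-0.6,0,0,0,-1,0,0,0,0,-1,0,0,0,0],
)

```text
clock: 5.95
position: [0.5645, 0.015, 0.0651]
ee_rot: [-0.0, 0.098, 0.995, 0.0]
contact_force: [-1.3, -0.6, 0.0]
width: 0.0
gripper_force: 0.0
```

>>> send_rows(
  steps=[-1,0,0,-4,0,-1,2,0,-4,0,-1,4,0,-2,0,-1,4,0,0,0,-1,4,0,0,0,-1,0,0,0,0,-1,0,0,0,0,-1,0,0,0,0,-1,0,0,0,0,-1,0,0,0,0,-1,0,0,0,0,-1,0,0,0,0],
)

```text
clock: 7.15
position: [0.4277, 0.0423, 0.1651]
ee_rot: [-0.0, 0.098, 0.995, 0.0]
contact_force: [0.2, 0.4, 0.2]
width: -0.0002
gripper_force: 0.0
```

```bash
python3 -c "
from h import *;import rig;where(rig.get_state())
d=rig.get_image('top');a=d['color'][140:280,170:370,::-1];cv2.imwrite('pics/t4.png',cv2.resize(a,None,fx=4,fy=4,interpolation=cv2.INTER_CUBIC))"
```

```text
t 7.15 feeder mm [-1.747e+02 -1.000e-01] z 165.1 yaw err deg 0.08 zaxis [-0.  0. -1.] w -0.00019930839919928619 F [0.22 0.38 0.17]
```

View pics/t4.png

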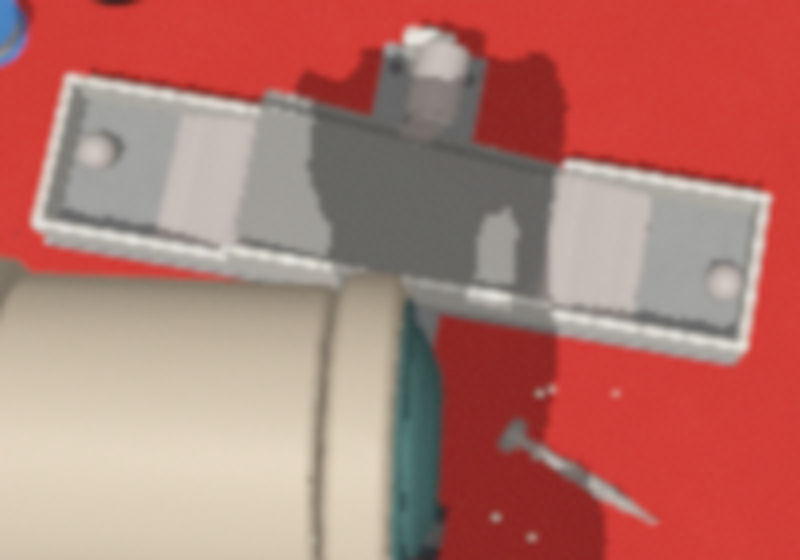

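The ball is in the right tray at (725,280). The gate is tipped right, and the old ball (97,150) and the driver (513,433) haven't moved. I'll let it settle.

>>> send_rows(
  steps=[-1,0,0,-2,0,-1,0,0,-2,0,-1,0,0,0,0,-1,0,0,0,0,-1,0,0,0,0,-1,0,0,0,0,-1,0,0,0,0,-1,0,0,0,0,-1,0,0,0,0,-1,0,0,0,0,-1,0,0,0,0,-1,0,0,0,0],
)

```text
clock: 8.4
position: [0.4274, 0.0423, 0.2053]
ee_rot: [0.0, 0.098, 0.995, 0.0]
contact_force: [0.5, -0.3, -0.8]
width: -0.0001
gripper_force: 0.0
```

>>> send_rows(
  steps=[-1,0,0,0,0,-1,0,0,0,0,-1,0,0,0,0,-1,0,0,0,0,-1,0,0,0,0,-1,0,0,0,0,-1,0,0,0,0,-1,0,0,0,0,-1,0,0,0,0,-1,0,0,0,0,-1,0,0,0,0,-1,0,0,0,0],
)

```text
clock: 9.6
position: [0.4274, 0.0423, 0.2053]
ee_rot: [0.0, 0.098, 0.995, 0.0]
contact_force: [0.2, -0.4, 0.2]
width: 0.0001
gripper_force: 0.0
```

```bash
python3 -c "
import rig,numpy as np
c=lambda:rig.get_image('top')['color'][195:230,328:362].astype(int)
a=c();[c() for _ in range(8)];b=c();print('max diff in tray',abs(a-b).max())
if abs(a-b).max()<15: print(rig.sign_off())"
```

```text
max diff in tray 3
the job is handed in; nothing more can be done
None
```

I rocked the gate over to the right, the ball rolled by itself into the right tray and lay still there, and I handed the job in at about 10 s with the arm clear; no verdict was returned.

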